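# Take the backup battery out of a used control unit

### The arm

A 6-joint arm with a two-finger parallel gripper is mounted at the origin on the work surface. World frame = base frame: x ahead of the robot, y to its left, z up, the work surface at z = 0. Lengths are in m, angles in degrees, forces in N, time in s.
With the tool pointing down it reaches from about 0.3 to 0.75 m from the base axis. Payload 8.5 kg.
Tool frame: the origin (TCP) lies midway between the tips of the shut fingers; the grasp point (between the pads) lies env.tcp_to_grasp behind it (env.tcp_to_grasp is the distance from the TCP to the grasp point, in m); z points along the fingers, y is the direction in which the jaws open and shut (so a half turn about z gives the same grasp; the last joint's range is limited). The gripper opens to 85 mm and grips with 20 to 120 N. Pads are 22 mm wide; open, the fingers measure 114 mm over their backs; the gripper's body (76 mm by 85 mm) begins 54 mm behind the grasp point. The pads swing forward as they close: fully open they stand 13 mm farther back than shut.
Start: joints at [-88.768, 21.807, 74.336, -0, 83.858, -12.336], TCP at [0.129, -0.535, 0.231] pointing down, gripper open.
Joint ranges: [-178.18, 178.18], [-50.72, 133.34], [12.68, 142.11], [-81.47, 261.47], [9.98, 163.14], [-165.26, 165.26]. Speed limits (degrees/s): [136.94, 136.94, 180, 180, 180, 180].

### API

Orientations are given as a 3x3 rotation matrix whose columns are the frame's x, y, z axes.
In Python, from rig import readout, imaging, job, env gives the robot as it stands.
- The arm moves only by the tool move_arm, never from a script. Its argument "motion" is a list of rows, each a list of 3 entries, a list of its own where there are three numbers: the shift along the tool's x, y, z normalised to -1 to 1, where 1 is 0.02 m, then the turn, a rotation vector about the tool's x, y, z normalised to -1 to 1, where 1 is 120 degrees, then the gripper command: -1 is shut, 1 is fully open, values between are in proportion. In form: [[[tx, ty, tz], [rx, ry, rz], claw], ...]. A call has 1 to 12 rows; each row shifts and turns the pose as measured when the row begins, along the tool's axes as they then stand; what a row does not reach is not made up. A row lasts 1/12 s, in which the tool goes at most 41.7 mm and 7.16 degrees, less where a joint would pass 70% of its speed; a pose out of reach is approached as far as the arm can. A call with a number of a shift or a turn outside -1 to 1 is refused whole. A call with a gripper value outside its range is refused whole. The fingers move at their own pace and stop on an object; "squeeze" is the grip in N (left out, the last holds). Time passes only in rows, so rows that do not move let the fingers close. It gives the time, the measured TCP pose, the force and the opening at its end, in the units of the state.
- readout.observe(): the state, without advancing time (a new reading comes with each control period).
- imaging.get_image(name): name is "scene" or "top" or "wrist"; returns a dict with "img" (384x512x3 uint8, blue, green, red), "fov_y" (degrees; the focal length in pixels is half the picture's height over the tangent of half this angle, whatever the lens; pixels are square), "cx", "cy" (the principal point, pixels), "eye" and "orientation" of the camera in the world. Camera axes: x right, y up, looking along -z (the intrinsics and any distortion apply to the point x, -y, -z); pixel columns grow to the right and rows downward; lengths in m; the calibration is good to about 2 mm. A picture is of the moment at which its call begins. There is no depth.
- job.close_job(): hands the job in, once; it reports no verdict.
The state is a dict: "time_s": time; "q": joint angles; "qvel": joint speeds; "joint_efforts": joint torques, N m; "position": TCP position; "tool_rot": TCP orientation; "ft_force": force on the tool from outside, world axes, zero at the start; "wrist_torque": the same for the moment, N m; "grip_width": finger opening in m.
Only numpy, scipy, OpenCV 4.12 (cv2) and the standard library are available. Lean on these libraries where they do the work, as an engineer would, in place of code of your own. Each camera call takes 0.05 s, during which the arm holds its last target.

### The job

Take the backup battery out of this used control unit before it goes into storage. Pull the red captive screw out against its spring and, while it is pulled, screw it anticlockwise until it reaches its stop and stays out by itself; then slide the cover fully open and set the battery down gently in the yellow bin. Leave the other loose things where they are, and the screw out and the cover open.

Things in the scene. Friction and masses are not known exactly. Their poses are not given: they have to be found in the camera images.
- unit: Control unit: fixed grey metal box lying on its back, 210 (its x) x 300 (its y) x 90 mm high, green terminal strips (8 mm high) on top along its +x edge. Origin: centre of its underside, z up. In its +y half, under the sliding grey cover, is an open battery bay 112 (x) x 80 (y) mm, centred at (0, 75) mm in the unit's frame, floor 50 mm above the bench, 40 mm deep.
- cover (a joint): Travel of the grey cover plate, m: 0 closed (at the start), 0.105 open at its stop. It slides level along the unit's -y against 2 N of friction and stays where left. Plate 132 (x) x 150 (y) x 4 mm, upper face 94.5 mm above the bench. The screw rides on the cover; its tip locks the cover to the unit until the screw is out by 10.6 mm.
- cover_handle (a point): Point in the middle of the cover's black grip rib, 12 mm below its top. The rib stands upright on the cover plate: 60 mm long along the unit's x, 10 mm thick along the unit's y, 28 mm high. 85 mm from the screw's axis, on its +y side. Axes as the unit's.
- screw_lift (a joint): How far the captive screw is pulled out (up), m: 0 fully in (at the start). A spring draws it in: 3 N at 0, plus 0.35 N per mm. Straight pull: stop at 10.3 mm. The thread's groove has 2.3 mm of vertical play; its floor is at 8 mm at turn 0.4 rad and climbs 2.3 mm per rad, to 12.5 mm at the end. Let go before the thread is caught, it springs back in.
- screw_turn (a joint): Turn of the screw, rad, positive anticlockwise from above; starts between -0.5 and -0.12. The thread is caught by turning past 0.4 while pulled out to the stop; end stop (parked) at 2.6. Not pulled out it spins to no effect and must go back below -0.1 before pulling. 0.05 N m of friction holds it where left, once caught also against the spring: it may be regripped part-way.
- knob_grip (a point): Centre of the screw's red round knob (half-way up), on the vertical screw axis; the knob is 24 mm across and 20 mm high, knurled, with a white mark on top. Its underside is 1.5 mm above a steel ferrule (26 mm across) when fully in. Moves and turns with the screw. Grip it from above, in any direction.
- battery_center (a point): Centre of the loose orange battery pack, 28 (its x) x 55 (its y) x 34 mm high, 80 to 170 g, upright on the bay's floor with its x nearly along the unit's x, at least 35 mm free on either side along x to the bay's walls.
- battery: The same battery pack; origin at the centre of its underside.
- battery_bin: Yellow open bin, fixed to the bench, 140 x 140 x 50 mm high outside, walls and floor 4 to 5 mm. Origin: centre of its underside.
- plug_bin: Black open bin of the same size with green plugs in it; fixed, not for the battery. Origin: centre of its underside.
- heat_sink: Dark finned heat sink, 60 x 80 x 32 mm, loose; to be left alone. Origin: centre of its underside.
- capacitor: Blue can capacitor, 36 mm across, 55 mm high, standing loose; to be left alone. Origin: centre of its underside.
- screwdriver: Screwdriver with green handle, 170 mm long, lying loose; to be left alone.
Things that resemble listed ones, but are neither listed nor needed, are in the scene too. Of the things that look like the battery_bin, take the one that is nearest to the robot's base at the start.

How it is judged (in metres and radians):
On the way, in this order (a step that is already met when the one before it is completed fails the run):
1. the screw is threaded out to its parked position and stays there with nothing touched by the fingers (value of joint screw_turn above 2 rad and value of joint screw_lift above 0.0105 m and contact force between the fingers and anything else below 0.3 N), for 0.2 s.
2. the cover is slid open (value of joint cover above 0.095 m), for 0.1 s.
At the end, for the whole second after the job is handed in: The screw is parked (turned past 2.0 rad and out by more than 10.5 mm), the cover is open by more than 95 mm, and the battery lies at rest on the floor of the yellow bin (value of joint screw_turn above 2 rad and value of joint screw_lift above 0.0105 m and value of joint cover above 0.095 m and x of battery_center in the frame of battery_bin between -0.06 and 0.06 m and y of battery_center in the frame of battery_bin between -0.06 and 0.06 m and height (world z) of battery_center below 0.04 m and linear speed of battery below 0.02 m/s); the robot touches nothing.
It fails at once if the battery is dropped or thrown into the bin (faster than 0.8 m/s down at the bin's floor) (horizontal distance between battery_center and battery_bin below 0.1 m and height (world z) of battery_center below 0.06 m and linear speed of battery above 0.8 m/s).
It fails at once if the heat sink, the capacitor or the screwdriver is moved by more than 30 mm (distance of any of heat_sink, capacitor, screwdriver from where it was at the start of the episode above 0.03 m).
It also fails if it takes over 69 s, if anything falls off the work surface, if the arm or the gripper's body presses on something with over 40 N, if the wrist force passes 120 N, or if a joint passes its speed limit or range.

## Working session

There is one attempt and no reset: what is moved stays moved. The work goes in short steps, Python scripts to look and compute and a tool call to move; the robot and the scene stay as the last step left them, time stands still between calls to the robot, and variables do not carry over. Pictures are saved under pics/ and viewed, and the job is handed in when it is done.

Besides the shell and the picture viewer there is one more tool, called after "Request:" as name([rows], argument=value, ...), one row to a line, values as JSON. move_arm: Moves the arm, as the interface text tells. Its arguments: {"type":"object","properties":{"motion":{"type":"array","items":{"type":"array"}},"squeeze":{"type":"number"}},"required":["motion"]}

```bash
mkdir -p pics; ls; python3 - <<'E'
from rig import readout, imaging, job, env
import cv2,numpy as np
print(env.tcp_to_grasp)
s=readout.observe(); print(s)
for n in ["scene","top","wrist"]:
    d=imaging.get_image(n); cv2.imwrite(f"pics/{n}0.png",d["img"])
    print(n,{k:v for k,v in d.items() if k!="img"})
E
```

```text
pics
0.0187
{'time_s': 0.0, 'q': array([-8.87683698e+01,  2.18413571e+01,  7.43855283e+01,  7.62707551e-04,
        8.38583190e+01, -1.23343627e+01]), 'qvel': array([-0.05695369, -0.04653686, -0.12283797, -0.03267217,  0.03779103,
        0.01076738]), 'joint_efforts': array([ 2.69208111e-03, -4.48464739e+01, -2.31278247e+01, -8.02697446e-05,
        4.78009722e-03,  3.86428937e-06]), 'position': array([ 0.12901866, -0.53434729,  0.23070378]), 'tool_rot': array([[ 9.72100734e-01,  2.34563770e-01, -1.87318885e-05],
       [ 2.34563538e-01, -9.72099653e-01,  1.48703814e-03],
       [ 3.30596011e-04, -1.44994469e-03, -9.99998894e-01]]), 'ft_force': array([ 0.93531806, -0.8172042 , -0.2526073 ]), 'wrist_torque': array([ 0.02382001,  0.0194552 , -0.00200477]), 'grip_width': 0.08506850662081185}
scene {'fov_y': 45.59310803873758, 'cx': 255.69927178575307, 'cy': 183.73248151820383, 'eye': array([0.98459199, 0.5242847 , 1.19917459]), 'orientation': array([[-8.43716936e-01, -4.64362857e-01,  2.69274708e-01],
       [ 5.36788194e-01, -7.30260342e-01,  4.22585220e-01],
       [ 4.07760190e-04,  5.01085791e-01,  8.65397518e-01]])}
top {'fov_y': 52.212240978673584, 'cx': 250.43816164765653, 'cy': 186.51565662479703, 'eye': array([ 0.41965227, -0.01817434,  1.2367066 ]), 'orientation': array([[-0.02901433,  0.98188921, -0.18722112],
       [-0.99954662, -0.03000752, -0.00247241],
       [-0.00804568,  0.1870645 ,  0.98231468]])}
wrist {'fov_y': 68.190731878241, 'cx': 253.48700781478198, 'cy': 196.67754704055778, 'eye': array([ 0.20180963, -0.51672355,  0.37483993]), 'orientation': array([[ 2.34714893e-01,  9.29596065e-01,  2.84183173e-01],
       [-9.72063812e-01,  2.24739975e-01,  6.77044206e-02],
       [-9.29556223e-04, -2.92135414e-01,  9.56376514e-01]])}
```

View pics/top0.png

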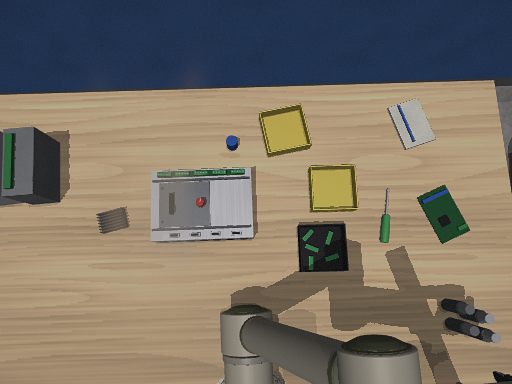

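View pics/scene0.png

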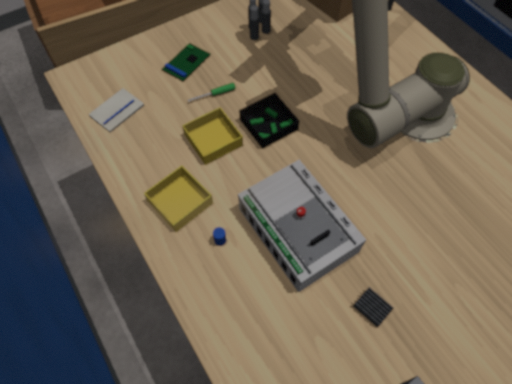

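View pics/wrist0.png

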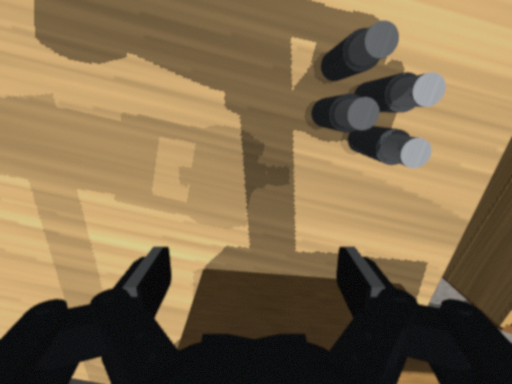

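```bash
cat > h.py <<'E'
from rig import readout, imaging, job, env
import cv2,numpy as np
def f(d): return d["img"].shape[0]/2/np.tan(np.radians(d["fov_y"]/2))
def ray(d,u,v):
    r=d["orientation"]@np.array([(u-d["cx"])/f(d),-(v-d["cy"])/f(d),-1.]); return d["eye"],r/np.linalg.norm(r)
def onz(d,u,v,z):
    e,r=ray(d,u,v); return e+r*(z-e[2])/r[2]
def tri(*a):
    A=0;b=0
    for d,u,v in a:
        e,r=ray(d,u,v);P=np.eye(3)-np.outer(r,r);A=A+P;b=b+P@e
    x=np.linalg.solve(A,b); return x,[np.linalg.norm((np.eye(3)-np.outer(ray(*q)[1],ray(*q)[1]))@(x-q[0]["eye"])) for q in a]
def proj(d,p):
    c=d["orientation"].T@(np.array(p)-d["eye"]); return d["cx"]-f(d)*c[0]/c[2], d["cy"]+f(d)*c[1]/c[2]
def blobs(m,amin=20):
    n,l,s,c=cv2.connectedComponentsWithStats(m.astype(np.uint8)); 
    return [(s[i,4],c[i],l==i) for i in range(1,n) if s[i,4]>=amin]
def hsv(d): return cv2.cvtColor(d["img"],cv2.COLOR_BGR2HSV)
def red(d):
    h=hsv(d); return ((h[...,0]<8)|(h[...,0]>172))&(h[...,1]>150)&(h[...,2]>70)
def yel(d):
    h=hsv(d); return (h[...,0]>20)&(h[...,0]<33)&(h[...,1]>165)&(h[...,2]>60)
E
python3 - <<'E'
from h import *
np.set_printoptions(precision=4,suppress=True)
T=imaging.get_image("top");S=imaging.get_image("scene")
for d in(T,S):
    for a,c,m in blobs(red(d),8): print("red",a,c)
    for a,c,m in blobs(yel(d),200):
        cs,_=cv2.findContours(m.astype(np.uint8),cv2.RETR_EXTERNAL,cv2.CHAIN_APPROX_SIMPLE)
        R=cv2.minAreaRect(cs[0]); print("yel",a,c,R, onz(d,*R[0],.05))
        print(np.array([onz(d,*q,.05)[:2] for q in cv2.boxPoints(R)]).tolist())
a=[b for b in blobs(red(T),8)];b=[b for b in blobs(red(S),8)]
if len(a)==1 and len(b)==1: print(tri((T,*a[0][1]),(S,*b[0][1])))
cv2.imwrite("pics/tz.png",cv2.resize(T["img"][150:260,130:270],None,fx=5,fy=5,interpolation=cv2.INTER_CUBIC))
E
```

```text
red 45 [199.5556 201.7556]
red 38 [301.4211 211.6579]
yel 333 [221.1652 122.9429] ((222.08982849121094, 122.65660095214844), (41.98115158081055, 21.28661346435547), 21.50143814086914) [ 0.597  -0.2813  0.05  ]
[[0.6635138864852476, -0.3132781989658079], [0.6036128662712289, -0.369812108978659], [0.5301071987954057, -0.24912135538597824], [0.5907278101611212, -0.1969592921543568]]
yel 319 [217.0658 149.8025] ((212.50405883789062, 149.55699157714844), (53.7049446105957, 26.185619354248047), 5.389311790466309) [ 0.6734 -0.2085  0.05  ]
[[0.7629661901172233, -0.2204150463416591], [0.7111589193720225, -0.30164054194955847], [0.5812110702808089, -0.19630563177967564], [0.6370799875406974, -0.11917233624310519]]
yel 270 [173.6593 179.0815] ((171.29513549804688, 179.36248779296875), (16.70098114013672, 42.876548767089844), 74.47589111328125) [ 0.8273 -0.1817  0.05  ]
[[0.8802779611924649, -0.224723336700678], [0.7591677414187188, -0.19486290772864578], [0.7745620377785467, -0.13892267587676155], [0.8930101172615877, -0.1689877923838924]]
(array([0.5923, 0.133 , 0.1183]), [np.float64(0.000267175769913343), np.float64(0.0002671757699133708)])
```

View pics/tz.png

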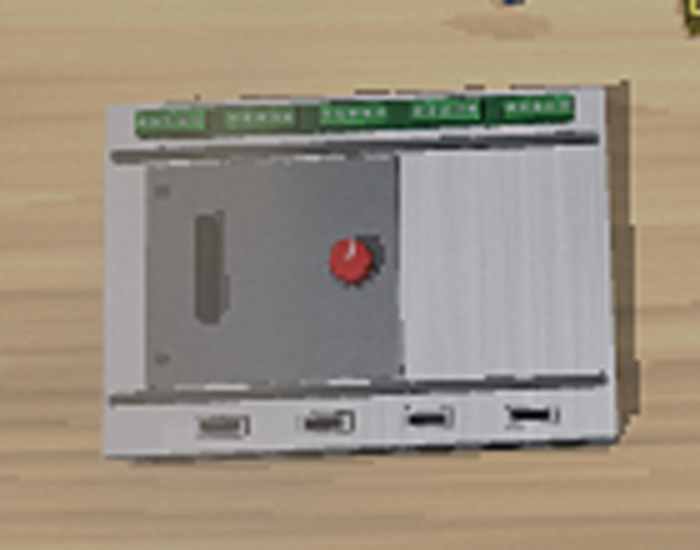

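Request:
move_arm([
  [[0,0,-1],[0,0,0],1],
  [[0,0,-1],[0,0,0],1],
  [[0,0,-1],[0,0,0],1],
  [[0,0,-1],[0,0,0],1],
  [[1,-0.89,0],[0,0,0],1],
  [[1,-0.89,0],[0,0,0],1],
  [[1,-0.89,0],[0,0,0],1],
  [[1,-0.89,0],[0,0,0],1],
  [[1,-0.89,0],[0,0,0],1],
  [[1,-0.89,0],[0,0,0],1],
  [[1,-0.89,0],[0,0,0],1],
  [[1,-0.89,0],[0,0,0],1],
], squeeze=40)

```text
time_s: 1.25
position: [0.2529, -0.354, 0.3128]
tool_rot: [[0.974, 0.227, -0.0], [0.227, -0.974, 0.006], [0.001, -0.006, -1.0]]
ft_force: [-0.1, -0.4, 0.1]
grip_width: 0.0852
```

```bash
python3 - <<'E'
from h import *
np.set_printoptions(precision=4,suppress=True)
T=cv2.imread("pics/top0.png");S=cv2.imread("pics/scene0.png")
a=cv2.resize(T[90:230,250:390],None,fx=4,fy=4,interpolation=cv2.INTER_CUBIC)
cv2.imwrite("pics/binz.png",a)
E
```

```text
(no output)
```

View pics/binz.png

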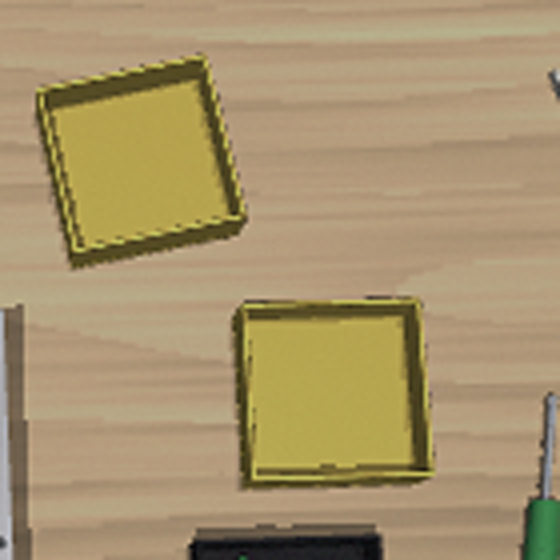

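Request:
move_arm([
  [[1,-0.9,0],[0,0,0],1],
  [[1,-0.9,0],[0,0,0],1],
  [[1,-0.9,0],[0,0,0],1],
  [[1,-0.9,0],[0,0,0],1],
  [[1,-0.9,0],[0,0,0],1],
  [[1,-0.9,0],[0,0,0],1],
  [[1,-0.9,0],[0,0,0],1],
  [[1,-0.9,0],[0,0,0],1],
  [[1,-0.9,0],[0,0,0],1],
  [[1,-0.9,0],[0,0,0],1],
  [[1,-0.9,0],[0,0,0],1],
  [[1,-0.9,0.2],[0,0,0],1],
])

```text
time_s: 2.25
position: [0.444, -0.0734, 0.3113]
tool_rot: [[0.974, 0.226, 0.002], [0.226, -0.974, 0.004], [0.003, -0.004, -1.0]]
ft_force: [0.3, -0.2, 0.5]
grip_width: 0.0856
```

Request:
move_arm([
  [[1,-0.9,0.4],[0,0,0],1],
  [[1,-0.9,0.4],[0,0,0],1],
  [[1,-0.9,0.4],[0,0,0],1],
  [[1,-0.9,0.4],[0,0,0],1],
  [[1,-0.9,0.4],[0,0,0],1],
  [[1,-0.9,0.4],[0,0,0],1],
  [[1,-0.9,0.4],[0,0,0],1],
  [[0,0,0],[0,0,0],1],
  [[0,0,0],[0,0,0],1],
])

```text
time_s: 3.0
position: [0.5574, 0.0949, 0.2515]
tool_rot: [[0.973, 0.232, 0.0], [0.232, -0.973, 0.004], [0.001, -0.004, -1.0]]
ft_force: [-0.8, -0.2, -0.2]
grip_width: 0.0853
```

```bash
python3 - <<'E'
from h import *
np.set_printoptions(precision=4,suppress=True)
W=imaging.get_image("wrist"); cv2.imwrite("pics/w1.png",W["img"])
print(readout.observe())
T=imaging.get_image("top")
print(np.array([onz(T,u,v,.05) for u,v in[(310,166.3),(355,164.5),(358,207.5),(312.5,209.5)]]))
for a,c,m in blobs(red(W),20):print(a,c,onz(W,*c,.115))
for n in (W["eye"],W["orientation"]):print(n)
E
```

```text
{'time_s': 3.05, 'q': array([-2.4718, 22.5848, 69.7299,  0.2595, 87.6946, 74.16  ]), 'qvel': array([-1.4602, -1.1984,  0.6564, -0.1208,  0.054 , -0.3586]), 'joint_efforts': array([  0.0061, -47.0019, -24.4825,  -0.081 ,   0.0199,   0.0264]), 'position': array([0.5572, 0.0947, 0.2514]), 'tool_rot': array([[ 0.9729,  0.231 ,  0.    ],
       [ 0.231 , -0.9729,  0.0045],
       [ 0.0011, -0.0044, -1.    ]]), 'ft_force': array([-0.6901,  0.5307, -1.1453]), 'wrist_torque': array([-0.0195,  0.0137,  0.01  ]), 'grip_width': 0.08549284512746538}
[[ 0.7041 -0.2022  0.05  ]
 [ 0.7056 -0.3422  0.05  ]
 [ 0.5708 -0.3407  0.05  ]
 [ 0.5688 -0.202   0.05  ]]
448 [225.7612 145.5982] [0.5915 0.1318 0.115 ]
[0.6302 0.112  0.3957]
[[ 0.2316  0.9304  0.284 ]
 [-0.9728  0.2226  0.064 ]
 [-0.0036 -0.2911  0.9567]]
```

View pics/w1.png

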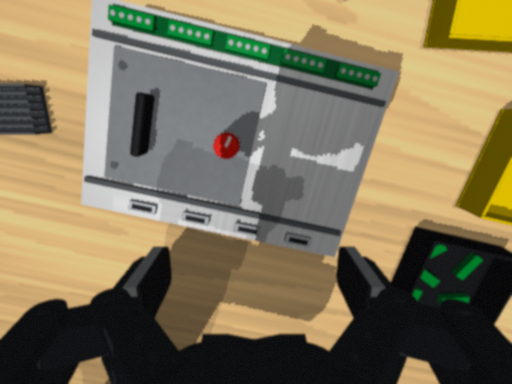

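```bash
python3 - <<'E'
from h import *
np.set_printoptions(precision=4,suppress=True)
W=imaging.get_image("wrist");T=imaging.get_image("top");S=imaging.get_image("scene")
c=[max(blobs(red(d),8),key=lambda b:b[0])[1] for d in(W,T,S)]
print(c, tri((W,*c[0]),(T,*c[1])),tri((W,*c[0]),(S,*c[2])))
h=hsv(W);g=(h[...,0]>50)&(h[...,0]<85)&(h[...,1]>120)
P=[]
for a,cc,m in blobs(g,100):
    if cc[1]<100: P.append(onz(W,*cc,.098)[:2]);print(a,cc,P[-1])
P=np.array(P);P=P[np.argsort(P[:,1])];d=P[-1]-P[0];print("unit yaw from strips",np.degrees(np.arctan2(-d[0],d[1])))
b=W["img"].max(axis=2)<50
for a,cc,m in blobs(b,150):
    if cc[1]<190 and 110<cc[0]<180:
        cs,_=cv2.findContours(m.astype(np.uint8),cv2.RETR_EXTERNAL,cv2.CHAIN_APPROX_NONE)
        R=cv2.minAreaRect(cs[0]);print(a,cc,R)
        for q in cv2.boxPoints(R): print(q,onz(W,*q,.1225)[:2],onz(W,*q,.0945)[:2])
cv2.imwrite("pics/w1z.png",cv2.resize(W["img"][70:190,90:290],None,fx=4,fy=4,interpolation=cv2.INTER_CUBIC))
E
```

```text
Traceback (most recent call last):
ValueError: max() iterable argument is empty
```

Knob is occluded by the arm in one view; use the earlier top/scene images where needed.

```bash
python3 - <<'E'
from h import *
np.set_printoptions(precision=4,suppress=True)
W=imaging.get_image("wrist");T=imaging.get_image("top");S=imaging.get_image("scene")
c=[max(blobs(red(W),8),key=lambda b:b[0])[1],(199.556,201.756),(301.42,211.66)]
print(c, tri((W,*c[0]),(T,*c[1])),tri((W,*c[0]),(S,*c[2])))
h=hsv(W);g=(h[...,0]>50)&(h[...,0]<85)&(h[...,1]>120)
P=[]
for a,cc,m in blobs(g,100):
    if cc[1]<100: P.append(onz(W,*cc,.098)[:2]);print(a,cc,P[-1])
P=np.array(P);P=P[np.argsort(P[:,1])];d=P[-1]-P[0];print("unit yaw from strips",np.degrees(np.arctan2(-d[0],d[1])))
b=W["img"].max(axis=2)<50
for a,cc,m in blobs(b,150):
    if cc[1]<190 and 110<cc[0]<180:
        cs,_=cv2.findContours(m.astype(np.uint8),cv2.RETR_EXTERNAL,cv2.CHAIN_APPROX_NONE)
        R=cv2.minAreaRect(cs[0]);print(a,cc,R)
        for q in cv2.boxPoints(R): print(q,onz(W,*q,.1225)[:2],onz(W,*q,.0945)[:2])
cv2.imwrite("pics/w1z.png",cv2.resize(W["img"][70:190,90:290],None,fx=4,fy=4,interpolation=cv2.INTER_CUBIC))
E
```

```text
[array([224.0891, 145.0846]), (199.556, 201.756), (301.42, 211.66)] (array([0.5922, 0.1319, 0.121 ]), [np.float64(0.0005240221841500434), np.float64(0.0005240221841500936)]) (array([0.5913, 0.132 , 0.1153]), [np.float64(0.0002685447996622569), np.float64(0.00026854479966241865)])
4175 [239.6726  46.6707] [0.6833 0.1372]
unit yaw from strips -0.0
1062 [140.8277 123.4379] ((140.9851531982422, 124.14851379394531), (17.91067123413086, 61.393798828125), 5.710592269897461)
[129.0198 153.802 ] [0.5632 0.2192] [0.5564 0.2304]
[135.1287  92.7129] [0.6202 0.2197] [0.6193 0.2308]
[152.9505  94.495 ] [0.6224 0.2036] [0.6217 0.2132]
[146.8416 155.5842] [0.5654 0.2022] [0.5589 0.2116]
```

View pics/w1z.png

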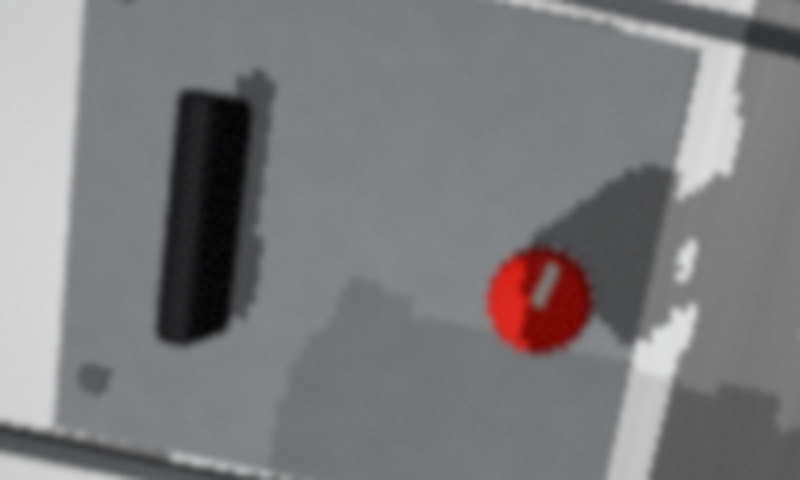

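Request:
move_arm([
  [[0.7,-0.47,0.4],[0,0,0],1],
  [[0.7,-0.47,0.7],[0,0,0],1],
  [[0.72,-0.47,0.8],[0,0,0],1],
  [[0,0,0.8],[0,0,0],1],
  [[0,0,0.8],[0,0,0],1],
  [[0,0,0.8],[0,0,0],1],
  [[0,0,0],[0,0,0],1],
  [[0,0,0],[0,0,0],1],
])

```text
time_s: 4.07
position: [0.5947, 0.1297, 0.1671]
tool_rot: [[0.974, 0.224, 0.009], [0.224, -0.975, 0.004], [0.01, -0.002, -1.0]]
ft_force: [0.5, 0.1, 0.6]
grip_width: 0.0856
```

```bash
python3 - <<'E'
from h import *
np.set_printoptions(precision=4,suppress=True)
W=imaging.get_image("wrist"); cv2.imwrite("pics/w2.png",W["img"])
s=readout.observe();print(s["position"],s["q"],s["ft_force"]);print(s["tool_rot"])
for a,c,m in blobs(red(W),20):print(a,c,onz(W,*c,.117))
print("TCP px",proj(W,s["position"]), "axis@0.12",proj(W,[*s["position"][:2],.12]))
E
```

```text
[0.5946 0.1297 0.1671] [ 1.0776 30.258  70.9893  0.2152 78.2336 78.079 ] [-0.3847 -0.5874 -0.4347]
[[ 0.9745  0.2242  0.009 ]
 [ 0.2242 -0.9745  0.0038]
 [ 0.0096 -0.0017 -1.    ]]
921 [251.3518 221.2953] [0.5915 0.1309 0.117 ]
TCP px (np.float64(253.9308951111317), np.float64(249.30812724732186)) axis@0.12 (np.float64(253.92387467045256), np.float64(219.25048335388536))
```

View pics/w2.png

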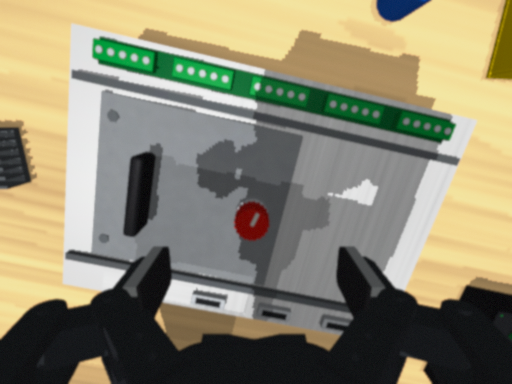

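Request:
move_arm([
  [[-0.13,-0.11,0.6],[0,-0.0046,0],1],
  [[0,0,0.7],[0,0,0],1],
  [[0,0,0.7],[0,0,0],1],
  [[0,0,0.7],[0,0,0],1],
  [[0,0,0.6],[0,0,0],1],
  [[0,0,0],[0,0,0],1],
  [[0,0,0],[0,0,0],1],
])

```text
time_s: 4.7
position: [0.593, 0.1311, 0.1025]
tool_rot: [[0.975, 0.223, 0.008], [0.223, -0.975, 0.001], [0.008, 0.0, -1.0]]
ft_force: [0.0, -0.3, 0.9]
grip_width: 0.0852
```

```bash
python3 - <<'E'
from h import *
np.set_printoptions(precision=4,suppress=True)
W=imaging.get_image("wrist"); cv2.imwrite("pics/w3.png",W["img"])
s=readout.observe();print(s["position"],s["q"],s["ft_force"]);print(s["tool_rot"])
for a,c,m in blobs(red(W),20):print(a,c,onz(W,*c,.118))
E
```

```text
[0.593  0.1311 0.1026] [ 1.2826 33.8246 76.0642  0.0711 69.6743 78.3742] [ 0.126  -0.3125 -0.0306]
[[ 0.9748  0.223   0.0076]
 [ 0.223  -0.9748  0.0013]
 [ 0.0077  0.0004 -1.    ]]
2158 [253.3587 265.1047] [0.5919 0.1312 0.118 ]
```

View pics/w3.png

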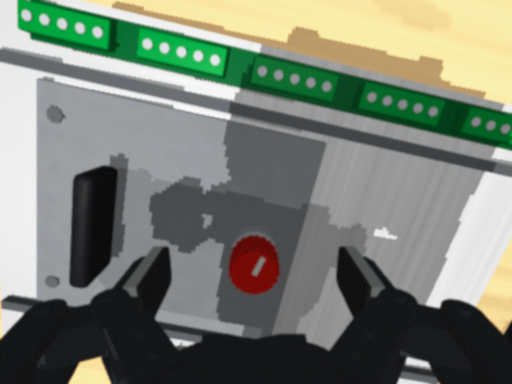

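Request:
move_arm([
  [[-0.06,0,0.12],[0,-0.004,0],1],
  [[0,0,0],[0,0,0],-1],
  [[0,0,0],[0,0,0],-1],
  [[0,0,0],[0,0,0],-1],
  [[0,0,0],[0,0,0],-1],
  [[0,0,0],[0,0,0],-1],
  [[0,0,0],[0,0,0],-1],
  [[0,0,0],[0,0,0],-1],
], squeeze=60)

```text
time_s: 5.42
position: [0.593, 0.1309, 0.1045]
tool_rot: [[0.975, 0.223, 0.005], [0.223, -0.975, -0.001], [0.005, 0.002, -1.0]]
ft_force: [0.1, 0.5, -2.6]
grip_width: 0.022
```

```bash
python3 - <<'E'
from h import *
np.set_printoptions(precision=4,suppress=True)
W=imaging.get_image("wrist"); cv2.imwrite("pics/w4.png",W["img"])
s=readout.observe();print(s["position"],s["ft_force"],s["wrist_torque"],s["grip_width"])
S=imaging.get_image("scene"); cv2.imwrite("pics/s4.png",cv2.resize(S["img"][140:300,220:400],None,fx=4,fy=4,interpolation=cv2.INTER_CUBIC))
E
```

```text
[0.5931 0.1309 0.1045] [-1.8687  0.0033  1.9757] [-0.0602  0.24    0.0413] 0.02193257388447382
```

View pics/w4.png

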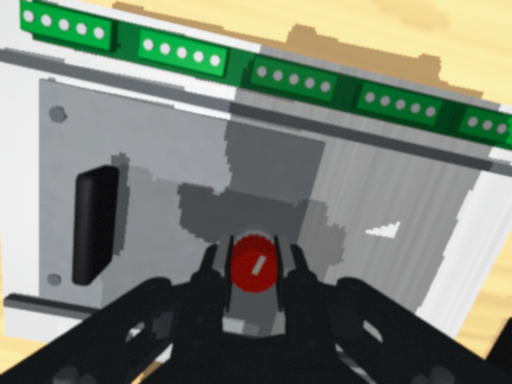

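View pics/s4.png

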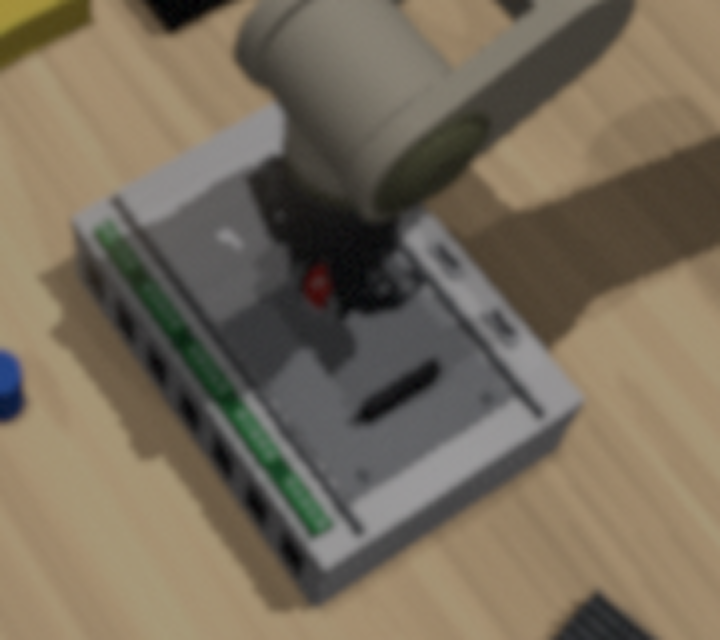

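Request:
move_arm([
  [[0,0,-0.15],[0,0,0],-1],
  [[0,0,-0.15],[0,0,0],-1],
  [[0,0,-0.15],[0,0,0],-1],
], squeeze=80)

```text
time_s: 5.77
position: [0.5928, 0.1309, 0.1106]
tool_rot: [[0.975, 0.223, 0.002], [0.223, -0.975, -0.001], [0.002, 0.001, -1.0]]
ft_force: [3.7, 0.6, -11.0]
grip_width: 0.0216
```

```bash
python3 - <<'E'
from h import *
s=readout.observe();print(s["position"],s["ft_force"],s["wrist_torque"],s["grip_width"])
E
```

```text
[0.59281406 0.13085056 0.11059182] [  3.72581363   0.64372218 -10.95657085] [ 0.01191217 -0.68970655 -0.0227023 ] 0.021582031927502406
```

Request:
move_arm([
  [[0,0,-0.15],[0,0,0],-1],
  [[0,0,-0.15],[0,0,0],-1],
])

```text
time_s: 5.93
position: [0.5927, 0.1307, 0.1153]
tool_rot: [[0.975, 0.223, 0.0], [0.223, -0.975, -0.001], [-0.0, 0.001, -1.0]]
ft_force: [11.5, 1.0, -33.5]
grip_width: 0.0213
```

```bash
python3 - <<'E'
from h import *
W=imaging.get_image("wrist"); cv2.imwrite("pics/w5.png",W["img"])
s=readout.observe();print(s["position"],s["ft_force"],s["wrist_torque"],s["grip_width"])
E
```

```text
[0.59279518 0.13072922 0.11503372] [  7.04458593   0.46920544 -17.69400432] [ 0.15016917 -1.15568552  0.03988681] 0.021197883580153298
```

View pics/w5.png

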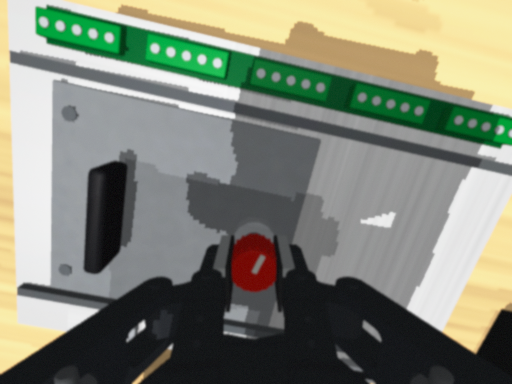

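Request:
move_arm([
  [[0,0,-0.03],[0,0,-0.05],-1],
  [[0,0,-0.03],[0,0,-0.05],-1],
  [[0,0,-0.02],[0,0,-0.05],-1],
  [[0,0,-0.02],[0,0,-0.05],-1],
  [[0,0,-0.02],[0,0,-0.05],-1],
  [[0,0,-0.02],[0,0,-0.05],-1],
  [[0,0,-0.02],[0,0,-0.05],-1],
  [[0,0,-0.02],[0,0,-0.05],-1],
])

```text
time_s: 6.65
position: [0.5925, 0.1312, 0.115]
tool_rot: [[0.456, 0.89, -0.005], [0.89, -0.456, 0.001], [-0.001, -0.005, -1.0]]
ft_force: [3.0, 1.0, -10.1]
grip_width: 0.0218
```

```bash
python3 - <<'E'
from h import *
W=imaging.get_image("wrist"); cv2.imwrite("pics/w6.png",W["img"])
s=readout.observe();print(s["position"],s["ft_force"],s["wrist_torque"],s["grip_width"],s["q"]);R=s["tool_rot"];print(np.degrees(np.arctan2(R[1,0],R[0,0])))
E
```

```text
[0.59257379 0.13120976 0.11511088] [  3.11171188   0.31551969 -11.328809  ] [ 0.10580053 -0.67639181 -0.03447959] 0.021117315317728185 [ 1.28732088 33.30014593 74.70782265  0.08498582 72.27741215 28.02530947]
63.23609814440157
```

View pics/w6.png

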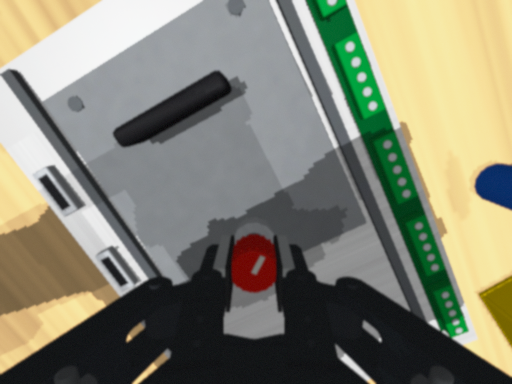

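Request:
move_arm([
  [[0,0,-0.03],[0,0,-0.05],-1],
  [[0,0,-0.03],[0,0,-0.05],-1],
  [[0,0,-0.03],[0,0,-0.05],-1],
  [[0,0,-0.03],[0,0,-0.05],-1],
  [[0,0,-0.03],[0,0,-0.05],-1],
  [[0,0,-0.03],[0,0,-0.05],-1],
  [[0,0,-0.03],[0,0,-0.05],-1],
  [[0,0,-0.03],[0,0,-0.05],-1],
])

```text
time_s: 7.37
position: [0.5919, 0.1314, 0.1171]
tool_rot: [[-0.376, 0.926, -0.01], [0.927, 0.376, 0.002], [0.006, -0.008, -1.0]]
ft_force: [4.0, -0.4, -12.2]
grip_width: 0.0212
```

```bash
cat > st.py <<'E'
from h import *
np.set_printoptions(precision=4,suppress=True)
s=readout.observe();R=s["tool_rot"];print(s["time_s"],s["position"],s["ft_force"],s["wrist_torque"],s["grip_width"],s["q"]);print(R.tolist());print(np.degrees(np.arctan2(R[1,0],R[0,0])))
E
python3 st.py
```

```text
7.3667 [0.5919 0.1314 0.1171] [  3.9657  -0.3821 -12.2118] [ 0.1438 -0.858  -0.0506] 0.02121869375276584 [  1.2727  33.2229  74.479    0.1606  72.8409 -20.8759]
[[-0.3762051022638877, 0.9264873995069083, -0.00952993103567342], [0.9265178064077958, 0.37624282899350936, 0.0024673954379261544], [0.0058715789958142285, -0.007901404045339261, -0.9999515450131613]]
112.09921614162317
```

Request:
move_arm([
  [[0,0,-0.03],[0,0,-0.05],-1],
  [[0,0,-0.03],[0,0,-0.05],-1],
  [[0,0,-0.03],[0,0,-0.05],-1],
  [[0,0,-0.03],[0,0,-0.05],-1],
  [[0,0,-0.03],[0,0,-0.05],-1],
  [[0,0,-0.03],[0,0,-0.05],-1],
  [[0,0,-0.03],[0,0,-0.05],-1],
  [[0,0,-0.03],[0,0,-0.05],-1],
])

```text
time_s: 8.03
position: [0.5913, 0.1309, 0.119]
tool_rot: [[-0.946, 0.322, -0.014], [0.322, 0.947, 0.003], [0.015, -0.002, -1.0]]
ft_force: [4.3, 0.4, -11.7]
grip_width: 0.0212
```

```bash
python3 st.py
```

```text
8.0333 [0.5913 0.1309 0.119 ] [  4.3378   0.3823 -11.6527] [ 0.0103 -0.8321 -0.0806] 0.021225333102511224 [  1.2202  33.1591  74.2502   0.1821  73.4156 -70.0234]
[[-0.94648992230758, 0.3224094018243784, -0.014456990884596316], [0.3224044052150051, 0.9465980657754299, 0.0027388625692839385], [0.014567994650933959, -0.002068691726934348, -0.9998917411632068]]
161.1895333101126
```

Request:
move_arm([
  [[0,0,-0.02],[0,0,-0.03],-1],
  [[0,0,-0.02],[0,0,-0.03],-1],
  [[0,0,-0.01],[0,0,-0.03],-1],
])

```text
time_s: 8.28
position: [0.5913, 0.1307, 0.1192]
tool_rot: [[-0.991, 0.136, -0.016], [0.136, 0.991, 0.003], [0.016, 0.001, -1.0]]
ft_force: [3.8, -0.2, -9.4]
grip_width: 0.0214
```

```bash
python3 st.py
```

```text
8.2833 [0.5913 0.1307 0.1192] [ 3.7505 -0.1799 -9.4083] [ 0.0395 -0.7201 -0.0246] 0.02135951495482307 [  1.1996  33.1667  74.1945   0.1824  73.5294 -81.038 ]
[[-0.990587614423714, 0.1359882342925021, -0.015600586025612866], [0.13596212512588227, 0.9907102822239415, 0.0027271279786639548], [0.015826518302801997, 0.0005803703693614284, -0.9998745843797838]]
172.18475645547207
```

Request:
move_arm([
  [[0,0,-0.01],[0,0,-0.03],-1],
  [[0,0,-0.01],[0,0,-0.03],-1],
  [[0,0,-0.01],[0,0,-0.03],-1],
])

```text
time_s: 8.53
position: [0.5914, 0.1305, 0.1195]
tool_rot: [[-0.999, -0.05, -0.016], [-0.05, 0.999, 0.003], [0.016, 0.004, -1.0]]
ft_force: [9.0, 1.2, -11.5]
grip_width: 0.0213
```

```bash
python3 st.py;python3 - <<'E'
from h import *
W=imaging.get_image("wrist"); cv2.imwrite("pics/w7.png",W["img"])
E
```

```text
8.5333 [0.5914 0.1305 0.1195] [  8.9879   1.2093 -11.4924] [ 0.1133 -1.5008  0.0752] 0.0212974024388262 [  1.1687  33.1638  74.1467   0.2195  73.6027 -91.7647]
[[-0.9986193133258178, -0.05003195062192044, -0.016008465561630617], [-0.050091640641937225, 0.9987390094335628, 0.003349413898715525], [0.015820701326781397, 0.0041466797117212795, -0.9998662462834205]]
-177.12839911095227
```

View pics/w7.png

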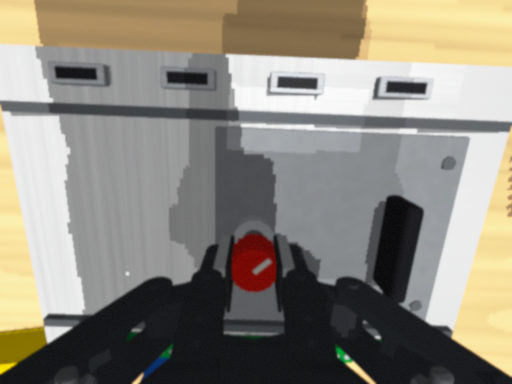

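Request:
move_arm([
  [[0,0,0],[0,0,0],0],
  [[0,0,0],[0,0,0],0.5],
  [[0,0,0],[0,0,0],0.5],
  [[0,0,0],[0,0,0],0.5],
  [[0,0,0],[0,0,0],0.5],
  [[0,0,0],[0,0,0],0.5],
])

```text
time_s: 9.08
position: [0.5919, 0.1305, 0.1237]
tool_rot: [[-0.999, -0.047, -0.012], [-0.047, 0.999, 0.003], [0.012, 0.004, -1.0]]
ft_force: [0.8, -0.1, -0.2]
grip_width: 0.0641
```

Request:
move_arm([
  [[0,0,-0.6],[0,-0.0075,0.02],1],
  [[0,0,-1],[0,0,0],1],
  [[0,0,-1],[0,0,0],1],
  [[0,0,0],[0,0,0],1],
  [[0,0,0],[0,0,0],1],
])

```text
time_s: 9.5
position: [0.5912, 0.1304, 0.1778]
tool_rot: [[-1.0, -0.001, 0.003], [-0.001, 1.0, 0.003], [-0.003, 0.003, -1.0]]
ft_force: [0.2, 0.7, -1.0]
grip_width: 0.0855
```

```bash
python3 st.py;python3 - <<'E'
from h import *
W=imaging.get_image("wrist"); cv2.imwrite("pics/w8.png",W["img"])
print(W["eye"],W["orientation"].tolist())
for a,c,m in blobs(red(W),20):print(a,c,onz(W,*c,.13))
b=W["img"].max(axis=2)<50
for a,cc,m in blobs(b,150):
    print(a,cc)
E
```

```text
9.5 [0.5912 0.1304 0.1778] [ 0.1618  0.6525 -0.9722] [-0.002  -0.008   0.0065] 0.08554112847530136 [  1.1624  29.5801  70.3499   0.1914  79.8869 -88.945 ]
[[-0.9999942597842547, -0.001298378585819889, 0.00312963441762722], [-0.0012878821503145921, 0.9999935474406632, 0.003353570724651812], [-0.0031339684278903247, 0.003349520874128865, -0.9999894794205619]]
-179.9262094055004
[0.51653866 0.13015657 0.32156696] [[-0.0014152411972512538, -0.9554087702278614, -0.2952830487245028], [0.9999944843475485, -0.00046488323640131587, -0.0032886407610517553], [0.003004724085892216, -0.29528607426571957, 0.9554041584470447]]
937 [252.65741729 219.30416222] [0.5929109  0.13023897 0.13      ]
199 [198.28140704  87.98492462]
199 [116.57286432  89.00502513]
1213 [491.37592745 155.38087387]
1652 [360.94128329 207.45157385]
35088 [253.59077177 340.24635203]
```

View pics/w8.png

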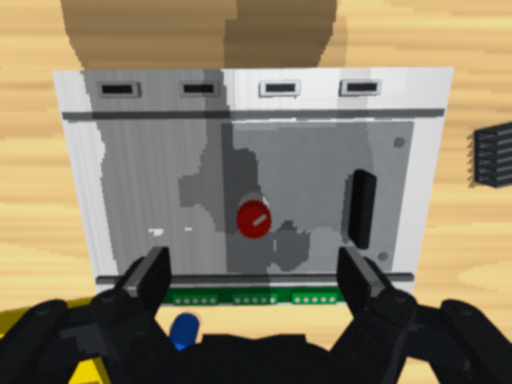

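```bash
python3 - <<'E'
from h import *
W=imaging.get_image("wrist")
O=[cv2.imread("pics/w2.png"),cv2.imread("pics/w6.png"),cv2.imread("pics/w7.png"),W["img"]]
c=[(251,221),(253,262),(254,262),(253,219)]
cv2.imwrite("pics/z8.png",cv2.hconcat([cv2.resize(o[b-24:b+24,a-16:a+16] if 0 else o[b-22:b+22,a-22:a+22],(198,198),interpolation=cv2.INTER_CUBIC) for o,(a,b) in zip(O,c)]))
E
```

```text
(no output)
```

View pics/z8.png

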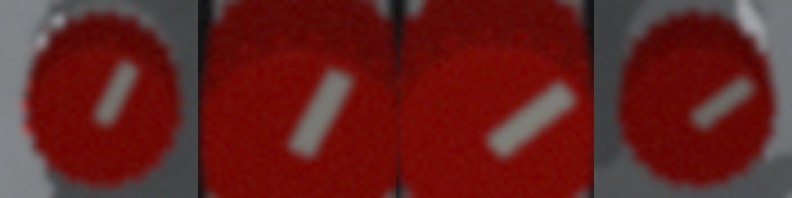

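Request:
move_arm([
  [[-0.04,0.03,0.7],[0,0,0],0.5],
  [[0,0,0.8],[0,0,0],0.3],
  [[0,0,0.8],[0,0,0],0.3],
  [[0,0,0.55],[0,0,0],0.3],
  [[0,0,0],[0,0,0],-0.2],
  [[0,0,0],[0,0,0],-1],
  [[0,0,0],[0,0,0],-1],
  [[0,0,0],[0,0,0],-1],
  [[0,0,0],[0,0,0],-1],
], squeeze=100)

```text
time_s: 10.35
position: [0.59, 0.1308, 0.1137]
tool_rot: [[-1.0, -0.001, -0.006], [-0.001, 1.0, 0.003], [0.006, 0.003, -1.0]]
ft_force: [0.0, -0.9, -3.1]
grip_width: 0.0208
```

```bash
python3 st.py;python3 - <<'E'
from h import *
W=imaging.get_image("wrist"); cv2.imwrite("pics/w9.png",W["img"][160:330,150:360])
E
```

```text
10.35 [0.59   0.1308 0.1137] [ 0.0102 -0.8788 -3.0587] [0.0015 0.0199 0.0329] 0.020846925109655925 [  1.2249  33.1622  75.2564   0.1616  71.8971 -88.8765]
[[-0.9999841336632181, -0.0008794588870338913, -0.005564078889590167], [-0.0008937270924650283, 0.9999963177331124, 0.0025623762605360475], [0.005561804896592533, 0.0025673083730595753, -0.9999812374509884]]
-179.9487924107226
```

View pics/w9.png

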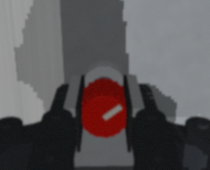

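Request:
move_arm([
  [[0,0,0],[0,0,-0.04],-1],
  [[0,0,0],[0,0,-0.04],-1],
  [[0,0,0],[0,0,-0.04],-1],
])

```text
time_s: 10.65
position: [0.5901, 0.1303, 0.1142]
tool_rot: [[-0.967, -0.256, -0.005], [-0.256, 0.967, 0.001], [0.004, 0.003, -1.0]]
ft_force: [0.2, -0.3, -2.6]
grip_width: 0.0212
```

```bash
python3 st.py;python3 - <<'E'
from h import *
W=imaging.get_image("wrist"); cv2.imwrite("pics/w10.png",W["img"][160:330,150:360])
E
```

```text
10.65 [0.5901 0.1303 0.1142] [ 0.1818 -0.2703 -2.5996] [-0.2038  0.1147 -0.0907] 0.02122141672668568 [   1.1984   33.1151   75.2426    0.0961   71.9105 -103.6869]
[[-0.9665665443232757, -0.2563725709677485, -0.004713836054454146], [-0.25638194904469197, 0.966574393394424, 0.0014960742783918066], [0.0041727208157847865, 0.0026545978204342113, -0.9999877706809247]]
-165.14438013086
```

View pics/w10.png

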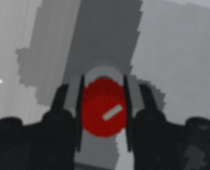

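Request:
move_arm([
  [[0,0,-0.01],[0,0,-0.03],-1],
  [[0,0,-0.01],[0,0,-0.03],-1],
])

```text
time_s: 10.87
position: [0.5902, 0.13, 0.1146]
tool_rot: [[-0.925, -0.38, -0.004], [-0.38, 0.925, 0.001], [0.004, 0.003, -1.0]]
ft_force: [1.4, -0.9, -5.2]
grip_width: 0.0213
```

```bash
python3 st.py;python3 - <<'E'
from h import *
W=imaging.get_image("wrist"); cv2.imwrite("pics/w11.png",W["img"][160:330,150:360])
E
```

```text
10.8667 [0.5902 0.13   0.1146] [ 1.3837 -0.8519 -5.1735] [-0.2536 -0.2253 -0.359 ] 0.021302847426586894 [   1.1827   33.0885   75.2181    0.069    71.9488 -111.1818]
[[-0.924916503237735, -0.38014391570625694, -0.00447944081275176], [-0.3801518805943967, 0.9249234776277206, 0.0010527172397699438], [0.003742955920700387, 0.002676543397285019, -0.9999894131421683]]
-157.65674423354747
```

View pics/w11.png

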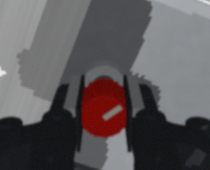

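Request:
move_arm([
  [[0,0,0],[0,0,0],0],
  [[0,0,0],[0,0,0],0.5],
  [[0,0,0],[0,0,0],0.5],
  [[0,0,0],[0,0,0],0.5],
  [[0,0,0],[0,0,0],0.5],
  [[0,0,0],[0,0,0],0.5],
  [[0,0,-0.6],[0,0,0.05],0.5],
  [[0,0,-1],[0,0,0.05],0.5],
  [[0,0,-1],[0,0,0.05],0.5],
  [[0,0,-0.6],[0,0,0.036],0.5],
  [[0,0,0],[0,0,0],0.5],
  [[0,0,0],[0,0,0],0.5],
], squeeze=40)

```text
time_s: 11.92
position: [0.5909, 0.1305, 0.1825]
tool_rot: [[-1.0, 0.025, -0.002], [0.025, 1.0, 0.002], [0.002, 0.002, -1.0]]
ft_force: [-0.1, -0.1, -1.0]
grip_width: 0.0638
```

```bash
python3 st.py;python3 - <<'E'
from h import *
W=imaging.get_image("wrist"); cv2.imwrite("pics/w12.png",W["img"])
for a,c,m in blobs(red(W),20):print(a,c,onz(W,*c,.13))
b=W["img"].max(axis=2)<50
for a,cc,m in blobs(b,150):
    if 300<cc[0]<420 and cc[1]<280:
        cs,_=cv2.findContours(m.astype(np.uint8),cv2.RETR_EXTERNAL,cv2.CHAIN_APPROX_NONE)
        R=cv2.minAreaRect(cs[0]);print(a,cc,R)
        for q in cv2.boxPoints(R): print(q,onz(W,*q,.1225)[:2],onz(W,*q,.0945)[:2])
E
```

```text
11.9167 [0.5909 0.1305 0.1825] [-0.1499 -0.0532 -0.9767] [ 0.0281  0.007  -0.006 ] 0.06377368221912075 [  1.2068  29.452   69.7464   0.1241  80.9006 -87.388 ]
[[-0.9996891460704155, 0.024869061590028815, -0.0017722879660942554], [0.02486532289661451, 0.9996886017779436, 0.0021012359475518073], [0.0018239918449674479, 0.00205651425755781, -0.9999962218942918]]
178.57517272093804
903 [253.3875969  218.26578073] [0.59333595 0.13080713 0.13      ]
1555 [359.25337621 203.88874598] ((359.23236083984375, 205.01551818847656), (22.416902542114258, 75.9646987915039), 3.814074993133545)
[345.5222  242.16817] [0.61833496 0.20313892] [0.63224448 0.21283269]
[350.5753  166.37172] [0.5575789  0.20260145] [0.56315816 0.21222153]
[372.94254 167.86287] [0.5590937  0.21902703] [0.56488065 0.23089922]
[367.88943 243.65932] [0.62009039 0.22096929] [0.6342406  0.23310779]
```

View pics/w12.png

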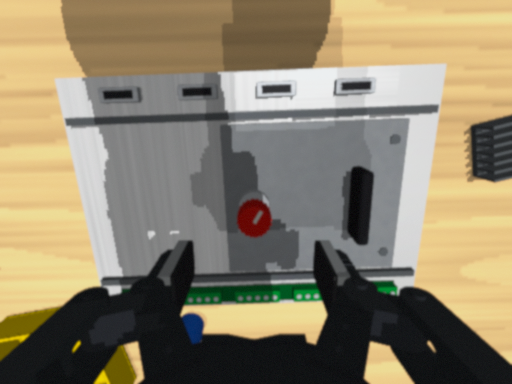

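Request:
move_arm([
  [[0,0.85,0],[0,0,-0.016],0.5],
  [[0,0.85,0],[0,0,0],0.5],
  [[0,0.85,0],[0,0,0],0.5],
  [[0,0.85,0],[0,0,0],0.5],
  [[0,0.85,0],[0,0,0],0.3],
  [[0,0,0.4],[0,0,0],0.3],
  [[0,0,0.7],[0,0,0],0.3],
  [[0,0,0.7],[0,0,0],0.3],
  [[0,0,0],[0,0,0],0.3],
])

```text
time_s: 12.72
position: [0.587, 0.2176, 0.1348]
tool_rot: [[-1.0, -0.027, -0.015], [-0.027, 1.0, -0.0], [0.015, 0.0, -1.0]]
ft_force: [0.1, -0.5, -0.8]
grip_width: 0.0556
```

```bash
python3 st.py;python3 - <<'E'
from h import *
W=imaging.get_image("wrist"); cv2.imwrite("pics/w13.png",W["img"])
E
```

```text
12.7167 [0.587  0.2176 0.1348] [ 0.0876 -0.5405 -0.7892] [ 0.0049  0.0188 -0.0055] 0.0555535839812261 [  9.472   34.1755  69.3581   0.1313  77.3302 -82.1278]
[[-0.9995084608273888, -0.027398842269331324, -0.015236147044594861], [-0.027397818312030826, 0.9996245712223158, -0.0002759716330836301], [0.015237988259778984, 0.0001416012062877728, -0.9998838850901104]]
-178.4298418378339
```

View pics/w13.png

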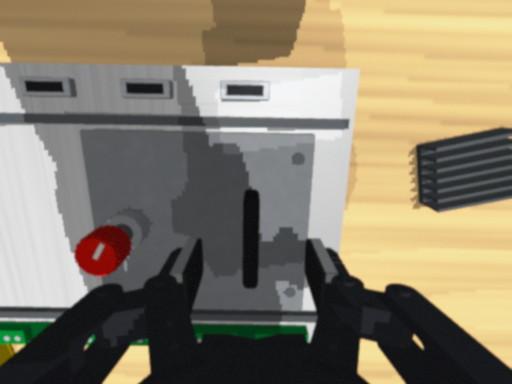

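Request:
move_arm([
  [[0,-0.05,0.6],[0,-0.0073,0],0.3],
  [[0,0,0.6],[0,0,0],0.3],
  [[0,0,0.45],[0,0,0],0.3],
  [[0,0,0],[0,0,0],0],
  [[0,0,0],[0,0,0],-1],
  [[0,0,0],[0,0,0],-1],
  [[0,0,0],[0,0,0],-1],
  [[0,0,0],[0,0,0],-1],
  [[0,0,0],[0,0,0],-1],
  [[0,0,0],[0,0,0],-1],
], squeeze=40)

```text
time_s: 13.6
position: [0.5889, 0.2145, 0.1042]
tool_rot: [[-1.0, -0.027, 0.004], [-0.027, 1.0, 0.001], [-0.004, 0.001, -1.0]]
ft_force: [0.5, 0.0, -3.3]
grip_width: 0.0091
```

```bash
python3 st.py;python3 - <<'E'
from h import *
W=imaging.get_image("wrist"); cv2.imwrite("pics/w14.png",W["img"])
E
```

```text
13.6 [0.5889 0.2145 0.1042] [ 0.4613  0.0255 -3.2845] [ 0.0286 -0.0542 -0.3874] 0.009110963340498907 [  9.1989  35.5285  72.3185   0.0202  71.8914 -82.3582]
[[-0.9996237385096072, -0.027065685597630482, 0.004453096810852844], [-0.02706121422365117, 0.9996332148730268, 0.0010613233996861872], [-0.004480188926627077, 0.0009404178578049099, -0.99998952170582]]
-178.4493017672154
```

View pics/w14.png

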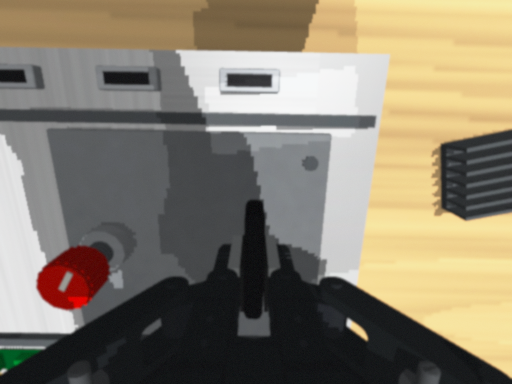

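Request:
move_arm([
  [[0,-0.3,0],[0,0,0],-1],
  [[0,-0.5,0],[0,0,0],-1],
  [[0,-0.5,0],[0,0,0],-1],
  [[0,-0.5,0],[0,0,0],-1],
])

```text
time_s: 13.98
position: [0.5893, 0.1782, 0.1041]
tool_rot: [[-1.0, -0.029, 0.004], [-0.029, 1.0, 0.003], [-0.004, 0.003, -1.0]]
ft_force: [-1.2, 3.5, -2.0]
grip_width: 0.0089
```

```bash
python3 st.py
```

```text
13.9833 [0.5893 0.1782 0.1041] [-1.2328  3.4767 -1.9542] [ 0.3189  0.0539 -0.4312] 0.008889629768843582 [  5.7506  34.5307  74.3409   0.1803  70.8838 -85.9926]
[[-0.99955989005974, -0.029400920926911392, 0.003951206449935474], [-0.02938760498540448, 0.9995623528951348, 0.0033869378446704616], [-0.0040490563076273625, 0.003269330725291491, -0.9999864582181233]]
-178.31595799956833
```

Request:
move_arm([
  [[0,-0.5,0],[0,0,0],-1],
  [[0,-0.5,0],[0,0,0],-1],
  [[0,-0.5,0],[0,0,0],-1],
  [[0,-0.5,0],[0,0,0],-1],
  [[0,-0.5,0],[0,0,0],-1],
  [[0,-0.5,0],[0,0,0],-1],
  [[0,-0.25,0],[0,0,0],-1],
])

```text
time_s: 14.57
position: [0.5899, 0.1101, 0.1043]
tool_rot: [[-1.0, -0.026, 0.002], [-0.026, 1.0, 0.018], [-0.003, 0.018, -1.0]]
ft_force: [1.1, 60.1, -3.6]
grip_width: 0.0087
```

```bash
python3 st.py
```

```text
14.5667 [0.5899 0.1101 0.1043] [ 1.0638 60.0694 -3.5936] [ 9.3768 -0.3144 -0.2785] 0.008748318196905748 [ -1.1678  33.1379  77.1208   1.0849  69.6347 -93.0463]
[[-0.9996533225251234, -0.026230387672184684, 0.0022806856531333904], [-0.026185972584364198, 0.9995002501854111, 0.017707193993161105], [-0.0027440124439283104, 0.0176413333358739, -0.9998406141749995]]
-178.49947711926663
```

Request:
move_arm([
  [[0,0,0],[0,0,0],0.3],
  [[0,0,0],[0,0,0],0.3],
  [[0,0,0],[0,0,0],0.3],
  [[0,0,0],[0,0,0],0.3],
  [[0,0,-0.8],[0.008,0,0],0.3],
  [[0,0,-1],[0,0,0],0.3],
  [[0,0,-1],[0,0,0],0.3],
  [[0,0,-1],[0,0,0.02],0.3],
  [[0,0.5,-0.8],[0,0,0.058],0.3],
  [[0,0.5,-0.5],[0,0,0.058],0.3],
  [[0,0.5,0],[0,0,0.058],0.3],
  [[0,0.5,0],[0,0,0.058],0.3],
])

```text
time_s: 15.57
position: [0.6005, 0.1404, 0.2144]
tool_rot: [[-0.869, 0.494, 0.012], [0.494, 0.87, -0.006], [-0.014, 0.0, -1.0]]
ft_force: [-0.4, -0.3, -0.6]
grip_width: 0.0554
```

```bash
python3 st.py;python3 - <<'E'
from h import *
W=imaging.get_image("wrist"); cv2.imwrite("pics/w15.png",W["img"])
E
```

```text
15.5667 [0.6005 0.1404 0.2144] [-0.371  -0.2687 -0.593 ] [-0.0177 -0.0314  0.0269] 0.05539746098929096 [  2.3462  28.9798  65.1677  -0.4003  85.1753 -58.0262]
[[-0.8694438582960059, 0.4938836953655953, 0.01209432608203152], [0.49384140088988826, 0.8695279042910444, -0.006472590388470133], [-0.013713060871566849, 0.00034512497464844364, -0.9999059119988662]]
150.40356001858956
```

View pics/w15.png

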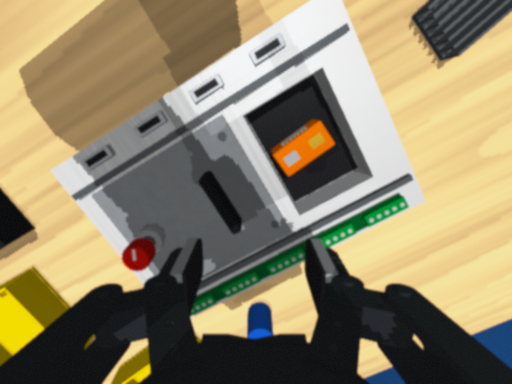

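```bash
cat > bat.py <<'E'
from h import *
import sys
np.set_printoptions(precision=4,suppress=True)
W=imaging.get_image("wrist"); cv2.imwrite(sys.argv[1],W["img"])
h=hsv(W);o=(h[...,0]>8)&(h[...,0]<17)&(h[...,1]>180)&(h[...,2]>60)
o=cv2.morphologyEx(o.astype(np.uint8),cv2.MORPH_CLOSE,np.ones((9,9)))
a,c,m=max(blobs(o,100),key=lambda b:b[0]);print(a,c,onz(W,*c,.08))
cs,_=cv2.findContours(m.astype(np.uint8),cv2.RETR_EXTERNAL,cv2.CHAIN_APPROX_NONE)
k=max(cs,key=cv2.contourArea);ap=cv2.approxPolyDP(k,4,True)[:,0]
for q in ap: print(q,onz(W,*map(float,q),.084)[:2],onz(W,*map(float,q),.05)[:2])
x0,y0,w,hh=cv2.boundingRect(k);x0=max(0,x0-30);y0=max(0,y0-30)
cv2.imwrite("pics/bz.png",cv2.resize(W["img"][y0:y0+hh+60,x0:x0+w+60],None,fx=4,fy=4,interpolation=cv2.INTER_CUBIC));print("crop",x0,y0)
E
python3 bat.py pics/w16.png
```

```text
1648 [300.8799 147.4539] [0.5918 0.2011 0.08  ]
[318 120] [0.5763 0.2262] [0.5814 0.2319]
[309 119] [0.5713 0.2193] [0.5758 0.2242]
[301 132] [0.5781 0.2075] [0.5835 0.2109]
[270 148] [0.5766 0.1748] [0.5818 0.1742]
[285 176] [0.6082 0.1743] [0.6173 0.1736]
[332 145] [0.6038 0.2276] [0.6124 0.2335]
crop 239 89
```

View pics/bz.png

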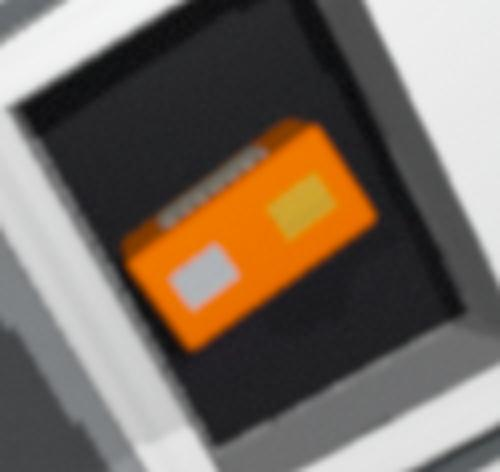

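```bash
python3 - <<'E'
from h import *
W=imaging.get_image("wrist")
P=np.array([onz(W,u,v,.084)[:2] for u,v in[(271,154.5),(317.75,120.25),(333.5,142.75),(287.25,176.5)]])
print(P,P.mean(0),np.linalg.norm(np.diff(P,axis=0),axis=1))
for a,b in((0,1),(3,2)): d=P[b]-P[a];print(np.degrees(np.arctan2(-d[0],d[1])))
E
```

```text
[[0.58146304 0.17162557]
 [0.57454814 0.22463032]
 [0.60064464 0.2288511 ]
 [0.60850812 0.17535083]] [0.59129098 0.20011445] [0.0534539  0.02643563 0.05407507]
7.43272446426846
8.3614817305671
```

Request:
move_arm([
  [[0,0,0],[0,0,0.055],0.3],
  [[0,0,0],[0,0,0.055],0.3],
  [[0,0,0],[0,0,0.055],0.3],
  [[0,0,0],[0,0,0.055],0.3],
  [[0,0,0],[0,0,0.055],0.3],
  [[0,0,0],[0,0,0.055],0.3],
  [[0,0,0],[0,0,0.055],0.3],
  [[0,0,0],[0,0,0.052],0.3],
  [[0,0,0],[0,0,0],0.3],
])

```text
time_s: 16.47
position: [0.5987, 0.1314, 0.2105]
tool_rot: [[-0.143, 0.99, 0.005], [0.99, 0.143, -0.012], [-0.013, 0.003, -1.0]]
ft_force: [-0.1, -0.2, 0.3]
grip_width: 0.0555
```

```bash
python3 st.py; python3 bat.py pics/w17.png
```

```text
16.4667 [0.5987 0.1314 0.2105] [-0.0532 -0.1589  0.2741] [-0.0109  0.0108 -0.0429] 0.05548533910442141 [ 1.6265 28.9714 65.8389 -0.7003 84.9453 -6.5457]
[[-0.14315975876527667, 0.989688825501387, 0.004616508199140783], [0.9896195712139119, 0.14320594180116733, -0.012048340268832712], [-0.012585219134392875, 0.0028437493781310864, -0.9999167592098923]]
98.23138580538706
1582 [256.9488 113.4463] [0.5926 0.2013 0.08  ]
[243  82] [0.5764 0.226 ] [0.575  0.2284]
[241 143] [0.5816 0.1729] [0.5808 0.1685]
[268 146] [0.6072 0.1737] [0.6096 0.1695]
[273  84] [0.6029 0.2282] [0.6048 0.2308]
crop 211 52
```

View pics/w17.png

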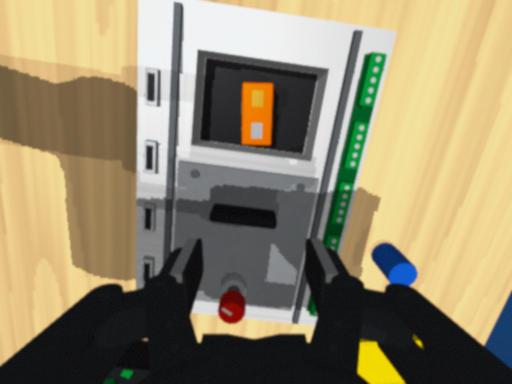

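Request:
move_arm([
  [[0.7,0.03,0],[0.0014,0.006,0.012],0.3],
  [[0.7,0.03,0],[0,0,0],0.3],
  [[0.7,0.03,0.3],[0,0,0],0.3],
  [[0.7,0.03,0.5],[0,0,0],0.3],
  [[0.65,0.03,0.7],[0,0,0],0.3],
  [[0,0,0.7],[0,0,0],0.3],
  [[0,0,0.7],[0,0,0],0.3],
  [[0,0,0.7],[0,0,0],0.3],
  [[0,0,0],[0,0,0],0.3],
  [[0,0,0],[0,0,0],0.3],
])

```text
time_s: 17.35
position: [0.589, 0.2088, 0.1295]
tool_rot: [[-0.161, 0.987, -0.003], [0.987, 0.161, -0.003], [-0.002, -0.004, -1.0]]
ft_force: [0.7, -0.4, 0.6]
grip_width: 0.0557
```

```bash
python3 st.py; python3 bat.py pics/w18.png
```

```text
17.35 [0.589  0.2088 0.1295] [ 0.6535 -0.3851  0.5583] [0.0059 0.0326 0.0292] 0.05572831974487753 [ 8.7351 34.1021 70.4511 -0.1386 75.6481 -0.4852]
[[-0.16083164244943338, 0.9869769342311979, -0.003116742306218093], [0.9869791496122997, 0.16082300537571298, -0.0028494161691847747], [-0.0023110641703431496, -0.0035344359534636694, -0.9999910833326923]]
99.25519594005206
2574 [256.2995 220.8932] [0.5917 0.2061 0.08  ]
[241 183] [0.5765 0.2337] [0.5762 0.2248]
[237 261] [0.5824 0.1734] [0.5833 0.1537]
[271 263] [0.6079 0.1759] [0.6134 0.1567]
[275 187] [0.6001 0.2347] [0.6041 0.226 ]
crop 206 153
```

View pics/w18.png

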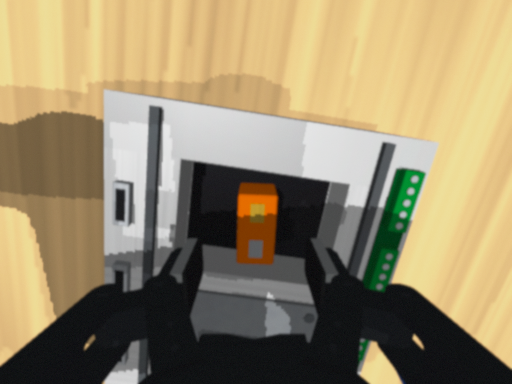

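Request:
move_arm([
  [[-0.39,0.09,0],[0,0,0.02],0.3],
  [[0,0,0.4],[0,0,0],0.3],
  [[0,0,0.6],[0,0,0],0.3],
  [[0,0,0.6],[0,0,0],0.3],
  [[0,0,0.5],[0,0,0],0.3],
  [[0,0,0],[0,0,0],0.3],
])

```text
time_s: 17.9
position: [0.5931, 0.2031, 0.0881]
tool_rot: [[-0.126, 0.992, 0.004], [0.992, 0.126, -0.002], [-0.002, 0.003, -1.0]]
ft_force: [-0.6, 0.8, -0.1]
grip_width: 0.0555
```

```bash
python3 st.py; python3 bat.py pics/w19.png
```

```text
17.9 [0.5931 0.2031 0.0881] [-0.5758  0.8196 -0.1391] [ 0.0197 -0.0017  0.0307] 0.055489089088876876 [ 8.1536 36.5672 73.2635 -0.1465 69.9756  0.9671]
[[-0.12595990774486548, 0.9920284781360106, 0.003687845991335526], [0.9920325545532495, 0.12596748268746694, -0.001898423539917986], [-0.0023478388912300053, 0.0034193380256347626, -0.9999913978530053]]
97.23621266130871
3991 [251.207  236.3889] [0.5917 0.2068 0.08  ]
[231 190] [0.5772 0.2346] [0.5757 0.2247]
[226 205] [0.5753 0.2257] [0.5735 0.2138]
[229 287] [0.5823 0.1738] [0.582  0.1499]
[271 289] [0.6077 0.1755] [0.6133 0.1521]
[277 217] [0.6043 0.2223] [0.6091 0.2095]
[273 193] [0.6    0.2358] [0.6038 0.2262]
crop 196 159
```

View pics/w19.png

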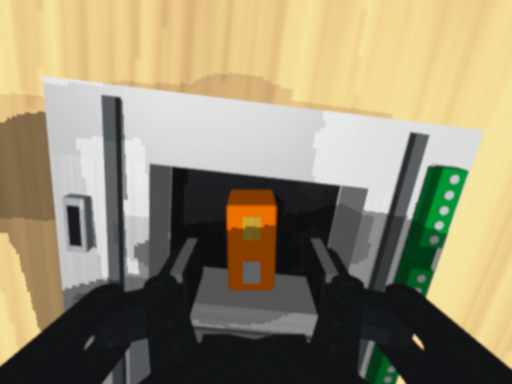

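Request:
move_arm([
  [[-0.1,0,0.5],[0,0,0],0.3],
  [[0,0,0.6],[0,0,0],0.3],
  [[0,0,0.5],[0,0,0],0.3],
  [[0,0,0],[0,0,0],0.3],
])

```text
time_s: 18.28
position: [0.5951, 0.2013, 0.0569]
tool_rot: [[-0.128, 0.992, 0.009], [0.992, 0.128, -0.001], [-0.002, 0.009, -1.0]]
ft_force: [-0.3, 0.1, -0.1]
grip_width: 0.0555
```

Request:
move_arm([
  [[0,0,0],[0,0,0],-1],
  [[0,0,0],[0,0,0],-1],
  [[0,0,0],[0,0,0],-1],
  [[0,0,0],[0,0,0],-1],
  [[0,0,0],[0,0,0],-1],
  [[0,0,0],[0,0,0],-1],
], squeeze=40)

```text
time_s: 18.78
position: [0.5957, 0.2013, 0.0581]
tool_rot: [[-0.128, 0.992, 0.011], [0.992, 0.128, -0.001], [-0.002, 0.011, -1.0]]
ft_force: [0.4, 0.1, -0.6]
grip_width: 0.0272
```

```bash
python3 st.py; python3 bat.py pics/w20.png
```

```text
18.7833 [0.5957 0.2013 0.0581] [ 0.3515  0.1026 -0.6398] [0.0058 0.0504 0.0006] 0.02719753971628812 [ 7.9591 38.5368 75.0281 -0.1526 65.8095  0.6693]
[[-0.12794424078365677, 0.9917186789217696, 0.011150476579662581], [0.9917786624218091, 0.12796204107158704, -0.0008948796571409579], [-0.0023143066134283497, 0.010944310049217894, -0.9999374310737876]]
97.35083375106838
6003 [253.3796 258.712 ] [0.595  0.2075 0.08  ]
[230 201] [0.5809 0.2365] [0.5797 0.2252]
[222 225] [0.5785 0.2248] [0.5766 0.2102]
[227 322] [0.586  0.1727] [0.5864 0.1429]
[279 323] [0.6121 0.1752] [0.62   0.1462]
[285 233] [0.6072 0.2245] [0.6136 0.2097]
[279 205] [0.6024 0.2374] [0.6075 0.2263]
crop 192 171
```

View pics/w20.png

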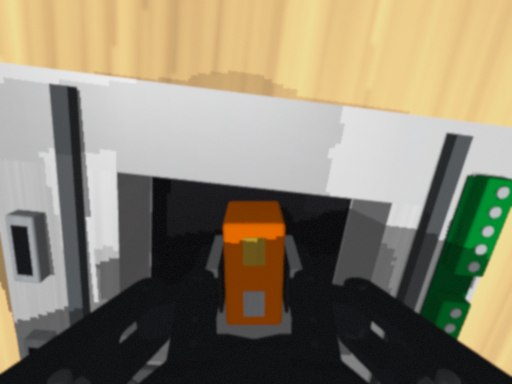

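Request:
move_arm([
  [[0,0,-0.4],[0,0,0],-1],
  [[0,0,-0.8],[0,0,0],-1],
  [[0,0,-1],[0,0,0],-1],
  [[0,0,-1],[0,0,0],-1],
  [[0,0,-1],[0.005,0,0],-1],
  [[0,0,-1],[0,0,0],-1],
  [[0,0,-1],[0,0,0],-1],
  [[-0.6,0,-0.8],[0,0,0.01],-1],
  [[-1,0,0],[0,0,0.03],-1],
  [[-1,0,0],[0,0,0.02],-1],
])

```text
time_s: 19.67
position: [0.598, 0.1517, 0.2103]
tool_rot: [[-0.004, 1.0, 0.002], [1.0, 0.004, -0.002], [-0.002, 0.002, -1.0]]
ft_force: [-1.1, 0.6, -2.2]
grip_width: 0.0276
```

```bash
python3 st.py; python3 bat.py pics/w21.png
```

```text
19.6667 [0.598  0.1517 0.2103] [-1.1259  0.5779 -2.2153] [ 0.0055 -0.0201 -0.0122] 0.027639399404398947 [ 3.3013 29.4048 65.1029 -0.0988 85.4083  3.057 ]
[[-0.004399886513451718, 0.9999890984057569, 0.0015633516271956157], [0.9999889772587867, 0.00440243762791207, -0.001632147008816795], [-0.0016390117738415836, 0.0015561531331630594, -0.9999974460106541]]
90.25209607956151
5862 [253.2951 259.6438] [0.5987 0.071  0.08  ]
[231 202] [0.576 0.138] [0.5733 0.1269]
[222 229] [0.5662 0.1087] [0.5622 0.0938]
[227 320] [ 0.5687 -0.0049] [ 0.5651 -0.034 ]
[238 325] [ 0.5813 -0.0118] [ 0.5792 -0.0418]
[278 322] [ 0.6275 -0.0075] [ 0.6313 -0.0369]
[284 255] [0.6313 0.0789] [0.6355 0.0603]
[278 205] [0.6232 0.1351] [0.6264 0.1235]
crop 192 172
```

View pics/w21.png

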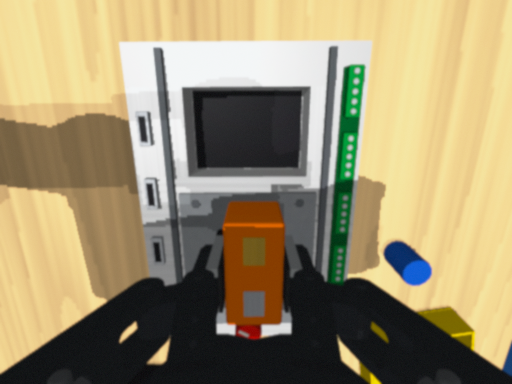

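Request:
move_arm([
  [[-1,0.09,0],[0,0,0],-1],
  [[-1,0.09,0],[0,0,0],-1],
  [[-1,0.09,0],[0,0,0],-1],
  [[-1,0.09,0],[0,0,0],-1],
  [[-1,0.09,0],[0,0,0],-1],
  [[-1,0.09,0],[0,0,0],-1],
  [[-1,0.09,0],[0,0,0],-1],
  [[-1,0.09,0],[0,0,0],-1],
  [[-1,0.09,0],[0,0,0],-1],
  [[-1,0.09,0],[0,0,0],-1],
  [[-1,0.09,0],[0,0,0],-1],
  [[-1,0.09,0],[0,0,0],-1],
])

```text
time_s: 20.72
position: [0.6192, -0.0998, 0.2198]
tool_rot: [[-0.005, 1.0, 0.008], [1.0, 0.005, -0.003], [-0.003, 0.008, -1.0]]
ft_force: [0.1, -0.5, -1.2]
grip_width: 0.0276
```

Request:
move_arm([
  [[-1,0.09,0],[0,0,0],-1],
  [[-1,0.09,0],[0,0,0],-1],
  [[-1,0.09,0],[0,0,0],-1],
  [[-1,0.09,0],[0,0,0],-1],
  [[-0.9,0.09,0],[0,0,0],-1],
  [[-0.7,0.09,0],[0,0,0],-1],
  [[-0.5,0.09,0],[0,0,0],-1],
  [[0,0,0],[0,0,0],-1],
  [[0,0,0],[0,0,0],-1],
])

```text
time_s: 21.47
position: [0.6317, -0.231, 0.2238]
tool_rot: [[-0.003, 1.0, 0.01], [1.0, 0.003, -0.004], [-0.004, 0.01, -1.0]]
ft_force: [-0.0, 0.0, -1.3]
grip_width: 0.0276
```

```bash
python3 st.py; python3 - <<'E'
from h import *
W=imaging.get_image("wrist"); cv2.imwrite("pics/w22.png",W["img"])
S=imaging.get_image("scene"); cv2.imwrite("pics/s22.png",S["img"])
E
```

```text
21.4667 [ 0.6317 -0.231   0.2238] [-0.0428  0.0031 -1.2769] [-0.0266 -0.0754 -0.0087] 0.027624565981965672 [-30.1813  34.6548  53.3265   0.0913  91.4403 -30.3278]
[[-0.002587044053319397, 0.9999512786609672, 0.009526148611199407], [0.9999897266068544, 0.0026223660763175253, -0.00369727966354314], [-0.0037220805760831742, 0.009516485719962622, -0.9999477899449186]]
90.14822789778387
```

View pics/w22.png

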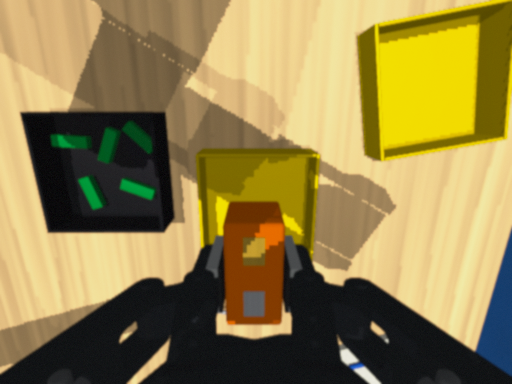

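View pics/s22.png

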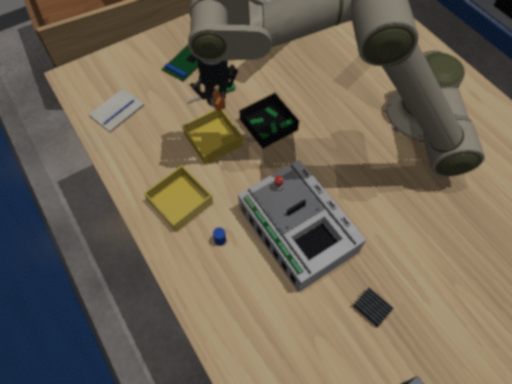

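```bash
python3 - <<'E'
from h import *
W=imaging.get_image("wrist")
print([onz(W,u,v,.05) for u,v in((198,151),(319,152))])
E
```

```text
[array([ 0.57174439, -0.20020347,  0.05      ]), array([ 0.70700752, -0.20102946,  0.05      ])]
```

Request:
move_arm([
  [[-0.7,0.08,0.3],[0.004,0,0],-1],
  [[-0.7,0.08,0.7],[0,0,0],-1],
  [[-0.65,0.08,1],[0,0,0],-1],
  [[0,0,1],[0,0,0],-1],
  [[0,0,1],[0,0,0],-1],
  [[0,0,1],[0,0,0],-1],
  [[0,0,1],[0,0,0],-1],
  [[0,0,0.5],[0,0,0],-1],
  [[0,0,0],[0,0,0],-1],
])

```text
time_s: 22.37
position: [0.6367, -0.2787, 0.0805]
tool_rot: [[-0.005, 1.0, -0.003], [1.0, 0.005, -0.003], [-0.003, -0.003, -1.0]]
ft_force: [-0.3, -0.0, -2.1]
grip_width: 0.027
```

```bash
python3 st.py; python3 - <<'E'
from h import *
W=imaging.get_image("wrist"); cv2.imwrite("pics/w23.png",W["img"])
E
```

```text
22.3667 [ 0.6367 -0.2787  0.0805] [-0.287  -0.0099 -2.0783] [ 0.0236 -0.0288  0.0312] 0.027006047014393967 [-33.2838  43.3445  60.2704  -0.242   76.4146 -33.5359]
[[-0.005397054446338899, 0.9999818381047383, -0.0026823989211507116], [0.9999805212978916, 0.005388598681427999, -0.003149607760882883], [-0.0031350961867470544, -0.002699345276071299, -0.9999914423168733]]
90.30923146251828
```

View pics/w23.png

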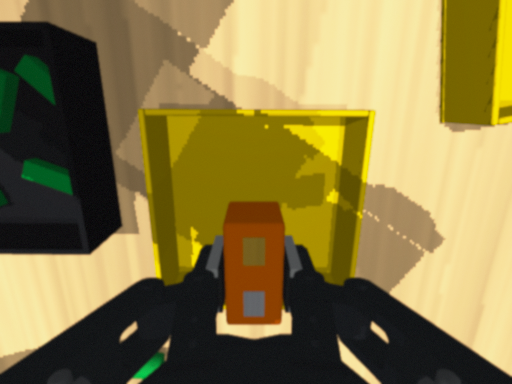

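Request:
move_arm([
  [[0.35,0.05,0.4],[0,0,0],-1],
  [[0,0,0.7],[0,0,0],-1],
  [[0,0,0.7],[0,0,0],-1],
  [[0,0,0.6],[0,0,0],-1],
  [[0,0,0.4],[0,0,0],-1],
  [[0,0,0.2],[0,0,0],-1],
  [[0,0,0],[0,0,0],-1],
])

```text
time_s: 23.0
position: [0.6415, -0.2722, 0.0235]
tool_rot: [[-0.006, 1.0, 0.008], [1.0, 0.006, -0.01], [-0.01, 0.008, -1.0]]
ft_force: [-0.5, 0.5, -1.9]
grip_width: 0.0271
```

```bash
python3 st.py
```

```text
23.0 [ 0.6415 -0.2722  0.0235] [-0.4842  0.465  -1.9434] [ 0.0373 -0.019  -0.0356] 0.02708602497668417 [-32.6188  46.6282  63.6063  -0.2348  69.0733 -32.8979]
[[-0.006271582003394736, 0.9999474109607245, 0.008114343603698065], [0.9999324164077747, 0.006350511665187417, -0.009738255413521444], [-0.009789273521735644, 0.00805272093981273, -0.9999196586773269]]
90.35935475441177
```

Battery bottom ≈ 15.5 mm, about 11 mm above the bin floor; lower slowly.

Request:
move_arm([
  [[0,0,0.2],[0.003,0.004,0],-1],
  [[0,0,0.2],[0,0,0],-1],
  [[0,0,0.1],[0,0,0],-1],
  [[0,0,0],[0,0,0],-1],
])

```text
time_s: 23.33
position: [0.6425, -0.2727, 0.0145]
tool_rot: [[-0.006, 1.0, 0.004], [1.0, 0.006, -0.002], [-0.002, 0.004, -1.0]]
ft_force: [0.1, -0.9, -1.8]
grip_width: 0.0274
```

```bash
python3 st.py
```

```text
23.3333 [ 0.6425 -0.2727  0.0145] [ 0.0741 -0.865  -1.8174] [-0.0155 -0.0068  0.0238] 0.027359622515679933 [-32.6952  47.4686  63.4019   0.0132  68.869  -33.0654]
[[-0.006372722459181154, 0.9999719188007036, 0.003943351176012059], [0.9999770490426768, 0.006381725954696468, -0.002274854223654812], [-0.0022999557295684814, 0.003928763657725071, -0.9999896374561906]]
90.36513353813895
```

Request:
move_arm([
  [[0,0,0.08],[0,0,0],-1],
  [[0,0,0],[0,0,0],-1],
  [[0,0,0],[0,0,0],-0.2],
  [[0,0,0],[0,0,0],0],
  [[0,0,0],[0,0,0],0.2],
  [[0,0,0],[0,0,0],0.2],
  [[0,0,0],[0,0,0],0.2],
  [[0,0,-0.5],[0,0,0],0.2],
  [[0,0,-1],[0,0,0],0.2],
  [[0,0,-1],[0,0,0],0.2],
  [[0,0,-1],[0,0,0],0.2],
  [[0,0,-1],[0,0,0],0.2],
])

```text
time_s: 24.33
position: [0.6411, -0.272, 0.1059]
tool_rot: [[-0.006, 1.0, -0.0], [1.0, 0.006, 0.0], [0.0, -0.0, -1.0]]
ft_force: [-0.7, 0.3, 0.1]
grip_width: 0.0516
```

Request:
move_arm([
  [[0,0,-1],[0,0,0],0.2],
  [[0,0,-1],[0,0,0],0.2],
  [[0,0,-1],[0,0,0],0.2],
  [[0,0,-1],[0,0,0],0.2],
  [[-0.5,0,-0.5],[0,0,0],0.2],
  [[-1,0,0],[0,0,0],0.2],
  [[-1,0,0],[0,0,0],0.2],
  [[-1,0,0],[0,0,0],0.2],
  [[-0.5,0,0],[0,0,0],0.2],
  [[0,0,0],[0,0,0],0.2],
  [[0,0,0],[0,0,0],0.2],
])

```text
time_s: 25.25
position: [0.6421, -0.3534, 0.2194]
tool_rot: [[-0.008, 1.0, 0.016], [1.0, 0.009, -0.011], [-0.011, 0.016, -1.0]]
ft_force: [-0.1, -0.3, 0.2]
grip_width: 0.0512
```

```bash
python3 st.py; python3 - <<'E'
from h import *
for n in("wrist","top","scene"):
    W=imaging.get_image(n); cv2.imwrite(f"pics/{n}_end.png",W["img"])
    h=hsv(W);o=(h[...,0]>8)&(h[...,0]<17)&(h[...,1]>200)&(h[...,2]>60)
    for a,c,m in blobs(o,20): print(n,a,c,onz(W,*c,.03))
    for a,c,m in blobs(red(W),8): print("red",n,a,c,onz(W,*c,.13))
E
```

```text
25.25 [ 0.6421 -0.3534  0.2194] [-0.0897 -0.3048  0.1628] [0.0016 0.0196 0.0097] 0.0511831126063454 [-38.091   41.6379  40.5995   0.1028  96.6531 -38.5676]
[[-0.008456279613325431, 0.9998307392525074, 0.016339650574175475], [0.999907192747018, 0.008629214797706002, -0.010542416457008257], [-0.010681630394242388, 0.01624898451473042, -0.9998109187613231]]
90.48454255077384
wrist 862 [252.28306265 103.19141531] [ 0.64345587 -0.27340631  0.03      ]
red top 47 [235.95744681 199.27659574] [0.59472823 0.02706457 0.13      ]
red scene 30 [278.03333333 180.63333333] [0.59551927 0.02652788 0.13      ]
```

View pics/wrist_end.png

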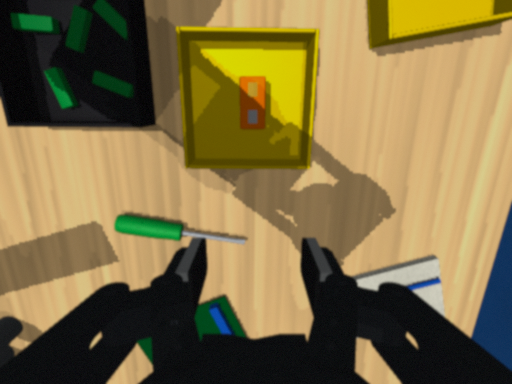

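View pics/top_end.png

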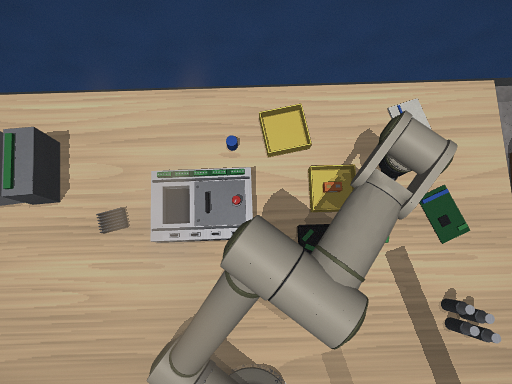

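View pics/scene_end.png

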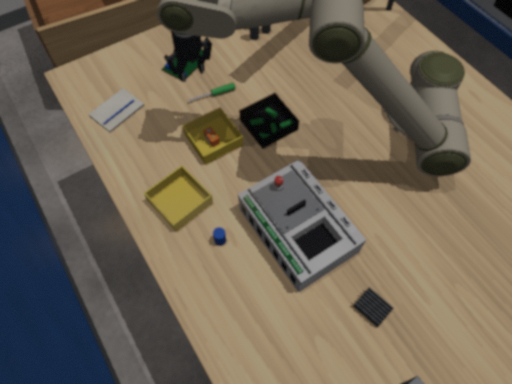

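```bash
python3 - <<'E'
from h import *
T=imaging.get_image("top");S=imaging.get_image("scene")
print(tri((T,235.957,199.277),(S,278.033,180.633)))
print(job.close_job())
E
```

```text
(array([0.59510343, 0.02674446, 0.12971138]), [np.float64(0.000467884929868497), np.float64(0.0004678849298686086)])
the job is handed in; nothing more can be done
None
```

The battery is in the yellow bin nearest the robot's base, the screw is parked out and the cover is open. I handed the job in at about 25 s of the 69 s allowed; no verdict was reported.

**Screw:** On the first grip the knob slipped in the fingers and stopped about 20° short of its stop. I gripped it again and turned it on until the wrist torque rose to 0.36 N m, taken as the stop, then let go. Its white mark is near the 2.6 rad end position, and its height measured from two views rose about 11.4 mm. That is somewhat under the nominal 12.5 mm but above the 10.5 mm limit, and the images are good to a millimetre or two.

**Cover:** I gripped the rib and slid it to its stop. The knob moved about 105 mm in the images. At the end the wrist force peaked at about 60 N against the stop, which is under the 120 N limit but harder than I meant.

**Battery:** I lifted it out by its sides, lowered it to just above the bin floor and released it with no real drop. The last pictures show it flat in the bin, a few millimetres from the centre.

**Other things:** The heat sink, capacitor, screwdriver and plugs look unmoved in the pictures, by eye only. The gripper is clear of everything.

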